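# Put the vacuum battery pack on charge behind its child gate

### The job

Put the cordless-vacuum battery pack on the sill of the charging bay, nose towards the gate, and push it along the floor through the two sprung gate leaves until its nose is fully home on the contact block, whose depth you must find by feel. Seat it with a steady press on the sprung contacts of 10 to 15 newtons, on top of what it takes to slide it, for about half a second (more than 20 on the contacts damages them), then take your hand out so that the gate closes by itself behind the pack. Leave the other things on the table where they are.

Things in the scene. Friction and masses are not known exactly. Their poses are not given: they have to be found in the camera images.
- pack: battery pack, loose, 0.2 to 0.4 kg: dark box, 80 long (x) x 50 wide (y) x 38 mm tall; the front 12 mm (the nose, +x end, grey with two brass strips) is narrower, 42 wide and 32 tall. The rear face (-x) is flat. Origin: centre of the underside; +x towards the nose, z up. Starts flat on the table, nose within 0.8 rad of the push direction
- pack_nose (a point): centre of the nose's front face, 40 mm ahead of the pack's origin, 16 mm above its underside; axes as the pack
- bay: charging bay, fixed, grey, open-topped, 295 mm long, 88 wide. Origin: on the table, mid-width, on the gate line; +x = push direction into the bay, z up. Base plate 6 mm thick, the pack slides on it. Walls from x 0 to 165 mm, 72 apart inside, tops 48 mm above the table; hinge posts 10 mm across at x 0, y +-37. Power supply block at the far end, x 166 to 200, 50 mm tall
- bay_sill (a point): middle of the open sill in front of the gate, on top of the base plate (bay x -50, 6 mm above the table). The sill runs from bay x -95 to 0 and has no side walls; axes as the bay
- bay_guides (a point): start of the guides, on the base plate (bay x 50): from here to x 165 the way is 54 mm wide, guide tops 36 mm above the table; lead-in plates narrow it to that from x 37 on. Seated, the pack's rear face is 42 to 72 mm past the gate line: the pushing fingers must follow it through the gate, and can then be lifted straight up and out. Axes as the bay
- bay_bridge (a point): middle of the top of the bridge, a bar 14 mm wide (x) that crosses the way at bay x 95; its underside is 48, its top 53 mm above the table. The seated pack lies under it. Axes as the bay
- contacts (a joint): sprung contact block between the guides, black, two brass strips, 52 mm wide, 8 thick, top 40 mm above the table. Its front stands anywhere from 122 to 152 mm past the gate line, differently each time: no reading tells where, find it by feel. Value: how far it is pressed in (+x), 0 to 4 mm, stiff spring 12 N per mm from 0 N. At least 0.6 mm (7.2 N) seats the pack, over 1.65 mm (20 N) damages it
- gate_left (a joint): left gate leaf (at +y of the bay): steel plate 30 long, 34 tall, 3 mm thick, bottom 9 mm above the table, upright hinge at bay x 0, y +32 mm. 0 = closed across the way, grows to 1.5 rad as it swings inwards (+x); never opens outwards. Spring-closed: 0.03 N m closed to 0.075 N m fully open, so 1 to 2.5 N at its tip
- gate_right (a joint): right gate leaf (hinge at bay y -32 mm), the mirror image, same values. Sliding the pack along inside, with the leaves on the fingers, takes about 2 to 8 N
- case: plain dark hard case, 82 x 52 x 26 mm, round-edged, no nose: a bystander, loose; origin: centre of its underside; leave it where it is
- remote: black remote control, 150 x 42 x 18 mm, loose; origin: centre of its underside; leave it where it is
- candle: lidded glass candle jar, 70 mm across, 85 mm tall, loose; origin: centre of its underside; leave it where it is
- plant: succulent in a white pot, 76 mm across, 100 mm tall, loose; origin: centre of its underside; leave it where it is
- dish: shallow white bowl, 140 mm across, 30 mm tall, loose; origin: centre of its underside; leave it where it is
- book: blue book lying flat, 150 x 210 x 28 mm, loose; origin: centre of its underside; leave it where it is
- mug: blue mug, 80 mm across, 90 mm tall, loose; origin: centre of its underside; leave it where it is
There are look-alikes about, which are no part of the job. What is shaped like the pack but purple or turquoise is not meant.

How it is judged:
By the outcome, as a careful person would: the job done as asked, in the order asked, and still so for the second after the job is handed in, with the robot touching nothing.
It also fails if it takes over 72 s, if anything falls off the work surface, if the arm or the gripper's body presses on something with over 40 N, if the wrist force passes 120 N, or if a joint passes its speed limit or range.

### The arm

A 6-joint arm with a two-finger parallel gripper is mounted at the origin on the work surface. World frame = base frame: x ahead of the robot, y to its left, z up, the work surface at z = 0. Lengths are in mm, angles in rad, forces in N, time in s.
With the tool pointing down it reaches from about 375 to 975 mm from the base axis. Payload 3.8 kg.
Tool frame: the origin (TCP) lies at the very end of the fingers, on their centre line; the grasp point (between the pads) lies 19 mm behind it; z points along the fingers, y is the line along which they close (so a half turn about z gives the same grasp; the last joint's range is limited). The gripper opens to 88 mm and grips with 3 to 60 N. Pads are 18 mm wide; open, the fingers measure 123 mm over their backs; the gripper's body (75 mm by 187 mm) begins 45 mm behind the grasp point.
Start: joints at [-1.275, 0.264, 1.604, -0, 1.274, -0.037], TCP at [220.511, -637.96, 238.706] pointing down, gripper open.
Joint ranges: [-2.63, 2.63], [-0.94, 2.18], [0.31, 2.57], [-1.31, 4.45], [0, 2.66], [-2.55, 2.55]. Speed limits (rad/s): [2.57, 2.57, 3.14, 3.14, 3.14, 3.14].

### API

Orientations are given as a unit quaternion [w, x, y, z].
In Python, from rig import observe, viewer, manip gives the robot as it stands.
- The arm moves only by the tool play_rows, never from a script. Its argument "targets" is text: rows parted by semicolons, each of 6 numbers parted by spaces: the shift along the tool's x, y, z each as a share of 500 mm, from -1 to 1, then the turn, a rotation vector about the tool's x, y, z each as a share of pi/2 rad, from -1 to 1. In form: tx ty tz rx ry rz; .... A call has 1 to 10 rows; each row is the pose to reach, as a shift and turn from the pose commanded when the call began, along the tool's axes at that moment; what a row does not reach only later rows make up. A row lasts 1/10 s, in which the tool goes at most 50 mm and 8.59 degrees, less where a joint would pass 70% of its speed; a pose out of reach is approached as far as the arm can. A call with a number of a shift or a turn outside -1 to 1 is refused whole. A call with a gripper value outside its range is refused whole. "fingers" is the gripper command: -1 is shut, 1 is fully open, values between are in proportion, set as the call begins (left out, the last holds). The fingers move at their own pace and stop on an object; the grip force is fixed at half the most. Time passes only in rows, so rows that repeat a pose let the fingers close. It gives the time, the measured TCP pose, the force, the opening and the grip force at its end, in the units of the state.
- observe(): the state, without advancing time (a new reading comes with each control period).
- viewer.capture(name): name is "side" or "top" or "wrist"; returns a dict with "pixels" (384x512x3 uint8, red, green, blue), "fx", "fy", "cx", "cy" (pixels), "extrinsics" (4x4, takes a point from world to camera coordinates). Camera axes: x right, y up, looking along -z (the intrinsics and any distortion apply to the point x, -y, -z); pixel columns grow to the right and rows downward; lengths in mm; the calibration is good to about 2 mm. A picture is of the moment at which its call begins. There is no depth.
- manip.hand_in(): hands the job in; it is judged then, once.
Trained networks look in a picture, given as the dict that the camera call returned (one of the last four; its "shot" number tells which), for a name from the list of things; names that differ only in an ending like _2 or _b are one class to them, and where a whole thing is asked for, a point or a joint stands for the part that bears it (a point fixed in the world has none). Each returns a list of dicts, best first, with "confidence" (0 to 1); they miss things now and then, are a little off and sometimes report something else, mostly with a low value. They report only what shows in the picture. A call takes as long as a camera call. They do not tell look-alikes from the thing itself.
- viewer.regions_of(picture, name): "pixels" (384x512 bool, what is visible of it) and "rect" ([left, top, right, bottom] in pixels, round what is visible of it).
- viewer.tip_of(picture, name): "xy" ([column, row] in pixels: a listed point, or the origin of a listed thing).
The state is a dict: "clock": time; "qpos": joint angles; "joint_vel": joint speeds; "effort": joint torques, N m; "position": TCP position; "tool_rot": TCP orientation; "ft_force": force on the tool from outside, world axes, zero at the start; "ft_torque": the same for the moment, N m; "grip_width": finger opening in mm; "grip_force": force on a finger pad.
Only numpy, scipy, OpenCV 4.12 (cv2) and the standard library are available. Lean on these libraries where they do the work, as an engineer would, in place of code of your own. Each camera call takes 0.05 s, during which the arm holds its last target. There are 200 camera calls.

## Working session

There is one attempt and no reset: what is moved stays moved. The work goes in short steps, Python scripts to look and compute and a tool call to move; the robot and the scene stay as the last step left them, time stands still between calls to the robot, and variables do not carry over. Pictures are saved under pics/ and viewed, at most 10 in all, crops included, and the job is handed in when it is done.

Besides the shell and the picture viewer there is one more tool, called as name(argument=value, ...) on one line, values as JSON. play_rows: Moves the arm, as the interface text tells. Its arguments: {"type":"object","properties":{"targets":{"type":"string"},"fingers":{"type":"number"}},"required":["targets"]}

```bash
ls; mkdir -p pics; cat > h.py <<'E'
import numpy as np, cv2
from rig import observe, viewer, manip
def ray(p,uv):
    E=np.array(p["extrinsics"]);R=E[:3,:3];t=E[:3,3]
    d=R.T@np.array([(uv[0]-p["cx"])/p["fx"],-(uv[1]-p["cy"])/p["fy"],-1.]);return -R.T@t,d
def onz(p,uv,z):
    o,d=ray(p,uv);return o+d*(z-o[2])/d[2]
def proj(p,X):
    E=np.array(p["extrinsics"]);c=E[:3,:3]@np.array(X,float)+E[:3,3]
    return np.array([p["cx"]+p["fx"]*c[0]/-c[2],p["cy"]+p["fy"]*-c[1]/-c[2]])
def save(p,n,crop=None,s=1):
    im=cv2.cvtColor(p["pixels"],cv2.COLOR_RGB2BGR)
    if crop: im=im[crop[1]:crop[3],crop[0]:crop[2]]
    cv2.imwrite("pics/"+n,cv2.resize(im,None,fx=s,fy=s,interpolation=cv2.INTER_CUBIC))
E
python3 - <<'E'
from h import *
np.set_printoptions(precision=1,suppress=True)
print(observe())
a=viewer.capture("top");b=viewer.capture("side")
im=np.vstack([a["pixels"],b["pixels"]])
cv2.imwrite("pics/a.png",cv2.resize(cv2.cvtColor(a["pixels"],4),None,fx=1.5,fy=1.5)); cv2.imwrite("pics/b.png",cv2.cvtColor(b["pixels"],4))
for nm,p in(("top",a),("side",b)):
  print({k:v for k,v in p.items() if k!="pixels"})
  for n in["pack","pack_nose","bay","bay_sill","bay_guides","bay_bridge","case","contacts"]:
    for z,f in((0,viewer.tip_of),):
      print(nm,n,[(np.round(r["xy"]),round(r["confidence"],2),onz(p,r["xy"],{"pack_nose":16,"bay_sill":6,"bay_guides":6,"bay_bridge":53}.get(n,0))[:2]) for r in f(p,n)])
E
```

```text
pics
{'clock': 0.0, 'qpos': array([-1.3,  0.3,  1.6, -0. ,  1.3, -0. ]), 'joint_vel': array([ 0.,  0.,  0.,  0., -0., -0.]), 'effort': array([  0. , -50.2, -35.7,   0.1,   0. ,  -0. ]), 'position': array([ 220.3, -637.3,  237.4]), 'tool_rot': array([-0. ,  1. ,  0.2, -0. ]), 'ft_force': array([-0.4, -0.3, -0.2]), 'ft_torque': array([ 0.1,  0. , -0. ]), 'grip_force': 0.0, 'grip_width': 88.3509415761384}
{'fx': 466.07984084170175, 'fy': 466.07984084170175, 'cx': 244.56099384292625, 'cy': 191.2511526656422, 'extrinsics': array([[   -0. ,    -1. ,    -0. ,    -5.1],
       [    1. ,    -0. ,     0.1,  -553.2],
       [   -0.1,    -0. ,     1. , -1362.6],
       [    0. ,     0. ,     0. ,     1. ]]), 'shot': 1}
top pack [(array([307., 174.]), 0.91, array([ 611.5, -200. ])), (array([317., 252.]), 0.82, array([ 372.2, -224.9])), (array([231., 252.]), 0.77, array([372.2,  35.5])), (array([272., 245.]), 0.73, array([393. , -89.6])), (array([324., 136.]), 0.7, array([ 729.8, -255.1]))]
top pack_nose [(array([261., 246.]), 0.97, array([390. , -55.9])), (array([225., 265.]), 0.96, array([334.8,  52. ])), (array([319., 149.]), 0.93, array([ 686.6, -236.9])), (array([390., 237.]), 0.67, array([ 415.2, -442.2])), (array([316., 241.]), 0.66, array([ 404.5, -221.2])), (array([291., 173.]), 0.55, array([ 610.6, -149.9]))]
top bay [(array([226., 188.]), 0.57, array([569.7,  52. ]))]
top bay_sill [(array([240., 188.]), 0.63, array([568.,   6.]))]
top bay_guides [(array([210., 185.]), 0.96, array([576.6, 101.3]))]
top bay_bridge []
top case [(array([312., 216.]), 0.91, array([ 482.2, -212. ]))]Traceback (most recent call last):
  File "<stdin>", line 11, in <module>
ValueError: it knows: bay, bay_bridge, bay_guides, bay_sill, book, candle, case, dish, mug, pack, pack_nose, plant, remote
```

View pics/a.png

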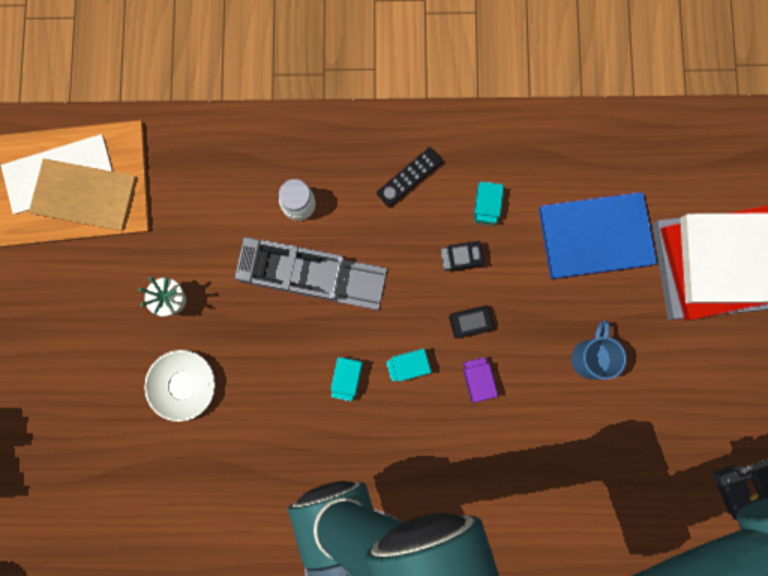

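View pics/b.png

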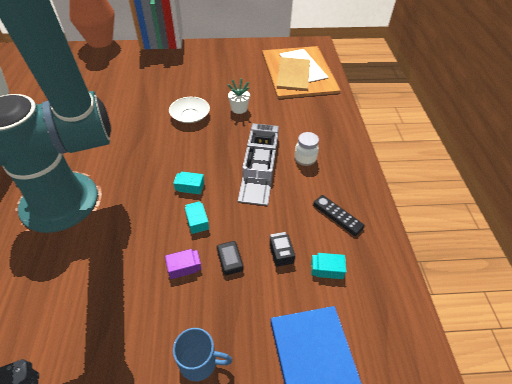

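```bash
python3 - <<'E'
from h import *
np.set_printoptions(precision=4,suppress=True)
a=viewer.capture("top");b=viewer.capture("side")
A=cv2.resize(a["pixels"][140:250,150:350],None,fx=4,fy=4,interpolation=2)[:,:,::-1]
B=cv2.resize(b["pixels"][110:290,150:350],None,fx=3,fy=3,interpolation=2)[:,:,::-1]
cv2.imwrite("pics/c.png",A);cv2.imwrite("pics/d.png",B)
print(observe()["tool_rot"])
H={"pack_nose":16,"bay_sill":6,"bay_guides":6,"bay_bridge":53}
for n in["pack","pack_nose","bay","bay_sill","bay_guides","bay_bridge"]:
  for p in(a,b):
    print(n,[(np.round(r["xy"]),round(r["confidence"],2),onz(p,r["xy"],H.get(n,0))[:2].round()) for r in viewer.tip_of(p,n)])
m=viewer.regions_of(a,"bay")
print([(r["rect"],r["confidence"]) for r in m])
E
```

```text
[ 0.      0.9862  0.1656 -0.    ]
pack [(array([269., 247.]), 0.9, array([386., -79.])), (array([324., 136.]), 0.75, array([ 731., -257.])), (array([230., 253.]), 0.73, array([370.,  39.])), (array([320., 253.]), 0.63, array([ 368., -233.])), (array([305., 173.]), 0.61, array([ 616., -194.]))]
pack [(array([185., 266.]), 0.96, array([ 370., -226.])), (array([189., 185.]), 0.9, array([369.,  45.])), (array([282., 255.]), 0.77, array([ 618., -208.])), (array([325., 268.]), 0.76, array([ 722., -252.])), (array([196., 222.]), 0.61, array([394., -91.]))]
pack_nose [(array([261., 246.]), 0.86, array([390., -56.])), (array([314., 239.]), 0.67, array([ 410., -214.])), (array([320., 148.]), 0.62, array([ 690., -239.])), (array([292., 173.]), 0.57, array([ 611., -153.])), (array([227., 264.]), 0.57, array([335.,  47.]))]
pack_nose [(array([200., 260.]), 0.9, array([ 409., -222.])), (array([278., 235.]), 0.82, array([ 612., -158.])), (array([191., 207.]), 0.74, array([381., -53.])), (array([309., 265.]), 0.7, array([ 680., -250.])), (array([176., 180.]), 0.61, array([331.,  52.]))]
bay [(array([225., 185.]), 0.67, array([579.,  53.]))]
bay [(array([261., 181.]), 0.67, array([583.,  49.])), (array([196., 362.]), 0.28, array([ 403., -459.]))]
bay_sill [(array([242., 187.]), 0.56, array([570.,   1.]))]
bay_sill [(array([254., 193.]), 0.6, array([559.,  -1.]))]
bay_guides [(array([212., 186.]), 0.85, array([575.,  94.]))]
bay_guides [(array([258., 167.]), 0.6, array([578., 101.]))]
bay_bridge [(array([193., 179.]), 0.97, array([589., 145.]))]
bay_bridge [(array([260., 144.]), 0.7, array([589., 152.]))]
[([153.2, 157.8, 256.6, 205.0], 0.84)]
```

View pics/d.png

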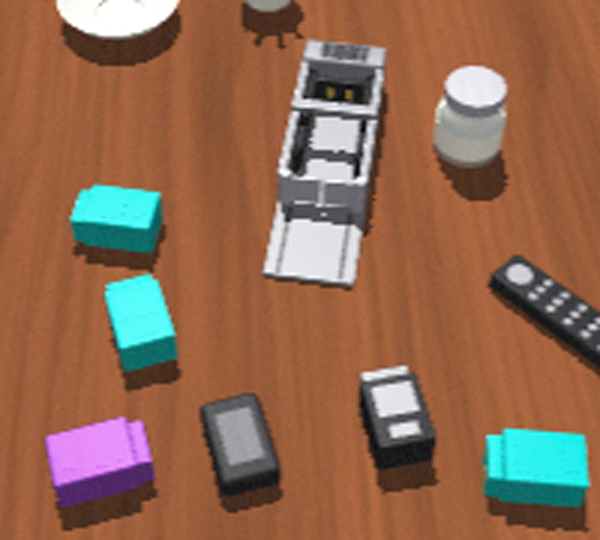

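View pics/c.png

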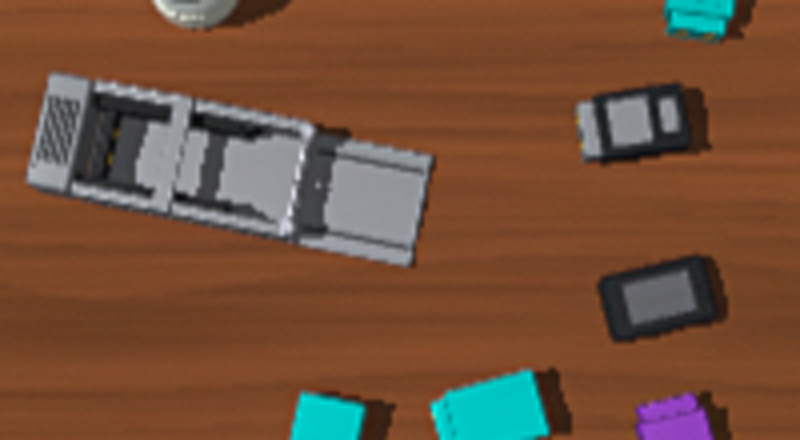

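Dark candidates in the top view are (310,171), which has a grey nose with brass strips and a label, and (315,214), which is round-edged with no nose, so it is the case. The enlarged crops confirm that the pack is the one at (310,171), nose to the left (+y). The turquoise and purple ones are look-alikes. The bay is at (205,182), with its sill to the right.

play_rows(targets="0.9 -0.5 0 0 0 -0.87;0.9 -0.5 0 0 0 -0.87;0.9 -0.5 0 0 0 -0.87;0.9 -0.5 0 0 0 -0.87;0.9 -0.5 0 0 0 -0.87;0.9 -0.5 0 0 0 -0.87;0.9 -0.5 0 0 0 -0.87;0.9 -0.5 0 0 0 -0.87;0.9 -0.5 0 0 0 -0.87;0.9 -0.5 0 0 0 -0.87", fingers=1)

```text
clock: 2.2
position: [555.4, -264.0, 239.0]
tool_rot: [0.0, 0.659, 0.752, 0.0]
ft_force: [0.3, 0.2, -0.6]
grip_width: 87.9
grip_force: 0.0
```

```bash
python3 - <<'E'
from h import *
np.set_printoptions(precision=2,suppress=True)
a=viewer.capture("wrist");save(a,"e.png")
E=np.array(a["extrinsics"]);print(E,-E[:3,:3].T@E[:3,3],a["fx"])
H={"pack_nose":16,"bay_sill":6,"bay_guides":6,"bay_bridge":53}
for n in["pack","pack_nose","bay","bay_sill","bay_guides","bay_bridge"]:
    print(n,[(np.round(r["xy"]),round(r["confidence"],2),onz(a,r["xy"],H.get(n,0))[:2].round()) for r in viewer.tip_of(a,n)])
print(observe()["position"])
E
```

```text
[[   0.99    0.13   -0.   -516.16]
 [  -0.13    0.96   -0.27  359.74]
 [  -0.04    0.26    0.96 -298.27]
 [   0.      0.      0.      1.  ]] [ 547.16 -196.63  383.09] 320.8743516717771
pack [(array([396., 172.]), 0.93, array([ 726., -253.])), (array([102., 113.]), 0.84, array([ 371., -229.])), (array([314., 113.]), 0.81, array([ 615., -197.]))]
pack_nose [(array([321.,  77.]), 0.74, array([ 613., -159.])), (array([368., 170.]), 0.64, array([ 686., -252.])), (array([131., 108.]), 0.58, array([ 410., -218.]))]
bay []
bay_sill [(array([200., 116.]), 0.2, array([ 486., -218.]))]
bay_guides []
bay_bridge []
[ 553.45 -266.74  238.64]
```

View pics/e.png

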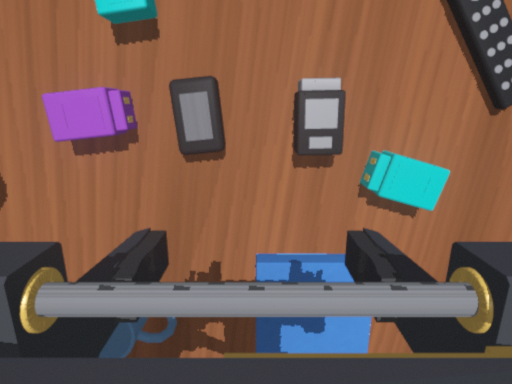

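The wrist view shows the pack at (321,117), nose up (+y), and the case at (199,115). I'll fit silhouettes for both the pack and the bay.

```bash
cat > fit.py <<'E'
from h import *
from scipy.optimize import minimize
def box(x0,x1,y0,y1,z0,z1): return np.array([[x,y,z] for x in(x0,x1) for y in(y0,y1) for z in(z0,z1)],float)
PACK=[box(-40,28,-25,25,0,38),box(28,40,-21,21,0,32)]
BAY=[box(-95,200,-44,44,0,6),box(0,165,-44,-36,0,48),box(0,165,36,44,0,48),box(166,200,-44,44,0,50),box(88,102,-44,44,48,53),box(0,165,-36,36,0,6)]
def sil(p,boxes,q,S=4):
    c,s=np.cos(q[2]),np.sin(q[2]);R=np.array([[c,-s,0],[s,c,0],[0,0,1]])
    im=np.zeros((384*S,512*S),np.uint8)
    for b in boxes:
        P=np.array([proj(p,R@v+[q[0],q[1],q[3] if len(q)>3 else 0]) for v in b])
        cv2.fillConvexPoly(im,cv2.convexHull(((P+.5)*S).round().astype(np.int32)),1)
    return cv2.resize(im.astype(np.float32),(512,384),interpolation=cv2.INTER_AREA)
def mask(p,name,pt):
    best=None
    for r in viewer.regions_of(p,name):
        l,t,rr,bb=r["rect"]
        d=np.hypot((l+rr)/2-pt[0],(t+bb)/2-pt[1])
        if best is None or d<best[0]: best=(d,r)
    return best[1]["pixels"].astype(np.float32),best
def fit(views,boxes,q0,z=0):
    def cost(q):
        return sum(np.abs(sil(p,boxes,[*q,z])-m).sum()/m.sum() for p,m in views)
    S=np.array(q0)+np.array([[0,0,0],[6,0,0],[0,6,0],[0,0,.08]])
    r=minimize(cost,q0,method="Nelder-Mead",options=dict(initial_simplex=S,xatol=.05,fatol=1e-4))
    return r.x,r.fun
def run(name,boxes,cams,q0,center,z=0):
    V=[]
    for c in cams:
        p=viewer.capture(c);m,b=mask(p,name,proj(p,center));V.append((p,m))
        q,f=fit([V[-1]],boxes,q0,z);print(name,c,q.round(3),round(f,3),"offpx",round(b[0],1))
    q,f=fit(V,boxes,q0,z);print(name,"all",q.round(3),round(f,3));return q
E
python3 - <<'E'
from fit import *
run("pack",PACK,["wrist","side","top"],[615,-198,1.7],[615,-198,18])
run("bay",BAY,["side","top"],[580,50,1.35],[590,100,20])
E
```

```text
pack wrist [ 615.325 -200.406    1.722] 0.035 offpx 4.7
pack side [ 613.19  -198.492    1.706] 0.061 offpx 3.3
pack top [ 618.03  -198.515    1.711] 0.138 offpx 2.2
pack all [ 615.343 -199.476    1.709] 0.334
bay side [581.568  56.516   1.462] 59.925 offpx 39.9
bay top [572.94   56.085   1.371] 0.082 offpx 4.2
bay all [577.508  57.663   1.485] 60.047
```

play_rows(targets="0.116 0.14 0.05 0 0 -0.008;0.116 0.14 0.15 0 0 -0.008;0.116 0.14 0.25 0 0 -0.008;0.116 0.14 0.27 0 0 -0.008;0.116 0.14 0.27 0 0 -0.008;0.116 0.14 0.27 0 0 -0.008")

```text
clock: 3.65
position: [616.1, -199.1, 103.6]
tool_rot: [-0.001, 0.655, 0.755, -0.0]
ft_force: [1.0, -0.6, 1.0]
grip_width: 88.1
grip_force: 0.0
```

```bash
python3 - <<'E'
from fit import *
np.set_printoptions(precision=4,suppress=True)
s=observe();print(s["position"],s["tool_rot"],2*np.arctan2(s["tool_rot"][2],s["tool_rot"][1]))
run("pack",PACK,["wrist","side"],[615,-200,1.71],[615,-200,18])
p=viewer.capture("wrist")
try: run("bay",BAY,["wrist"],[577,55,1.37],[590,100,20])
except Exception as e: print(e)
E
```

```text
[ 616.0662 -199.1098  103.6142] [-0.0006  0.6554  0.7553 -0.0003] 1.7122239827252639
pack wrist [ 616.435 -199.544    1.718] 0.061 offpx 3.2
pack side [ 612.954 -196.491    1.683] 0.113 offpx 3.9
pack all [ 615.658 -198.361    1.715] 0.227
'NoneType' object is not subscriptable
```

play_rows(targets="0 0 0.08 0 0 0;0 0 0.14 0 0 0;0 0 0.18 0 0 0;0 0 0.194 0 0 0;0 0 0.194 0 0 0")

```text
clock: 4.5
position: [615.6, -199.1, 6.0]
tool_rot: [-0.001, 0.656, 0.755, -0.0]
ft_force: [-0.5, 1.0, 0.2]
grip_width: 88.0
grip_force: 0.0
```

play_rows(targets="0 0 0 0 0 0;0 0 0 0 0 0;0 0 0 0 0 0;0 0 0 0 0 0;0 0 0 0 0 0;0 0 0 0 0 0;0 0 0 0 0 0", fingers=-1)

```text
clock: 5.2
position: [616.4, -199.3, 7.3]
tool_rot: [0.0, 0.655, 0.755, -0.0]
ft_force: [-1.9, -1.1, 4.6]
grip_width: 49.7
grip_force: 30.0
```

play_rows(targets="0 0 -0.05 0 0 0;0 0 -0.15 0 0 0;0 0 -0.25 0 0 0.05;0.08 -0.01 -0.35 0 0 0.12;0.16 -0.02 -0.44 0 0 0.217;0.25 -0.052 -0.44 0 0 0.217;0.288 -0.052 -0.44 0 0 0.217;0.288 -0.052 -0.44 0 0 0.217;0.288 -0.052 -0.44 0 0 0.217")

```text
clock: 6.1
position: [569.6, -59.6, 225.9]
tool_rot: [-0.0, 0.773, 0.634, -0.0]
ft_force: [-0.2, 0.3, -4.1]
grip_width: 49.6
grip_force: 30.0
```

```bash
python3 - <<'E'
from fit import *
np.set_printoptions(precision=4,suppress=True)
s=observe();print(s["position"],s["grip_width"],2*np.arctan2(s["tool_rot"][2],s["tool_rot"][1]))
p=viewer.capture("wrist");save(p,"f.png",None,1.5)
H={"bay_sill":6,"bay_guides":6,"bay_bridge":53}
for n in["bay","bay_sill","bay_guides","bay_bridge"]:
    print(n,[(np.round(r["xy"]),round(r["confidence"],2),onz(p,r["xy"],H.get(n,0))[:2].round()) for r in viewer.tip_of(p,n)])
print([r["rect"] for r in viewer.regions_of(p,"bay")])
try: run("bay",BAY,["wrist","top"],[573,56,1.37],[590,100,20])
except Exception as e: print(e)
E
```

```text
[569.64   -59.5968 225.8843] 49.57703546569756 1.373055805530497
bay [(array([234.,  61.]), 0.72, array([569.,  56.]))]
bay_sill [(array([237., 109.]), 0.7, array([562.,   7.]))]
bay_guides [(array([235.,   8.]), 0.76, array([581., 104.]))]
bay_bridge []
[[183.8, 0.0, 282.7, 150.7], [193.5, 167.1, 318.7, 354.7]]
bay wrist [572.31   53.996   1.367] 0.017 offpx 71.0
bay top [573.6    54.244   1.377] 0.37 offpx 6.6
bay all [572.337  54.17    1.359] 0.391
```

View pics/f.png

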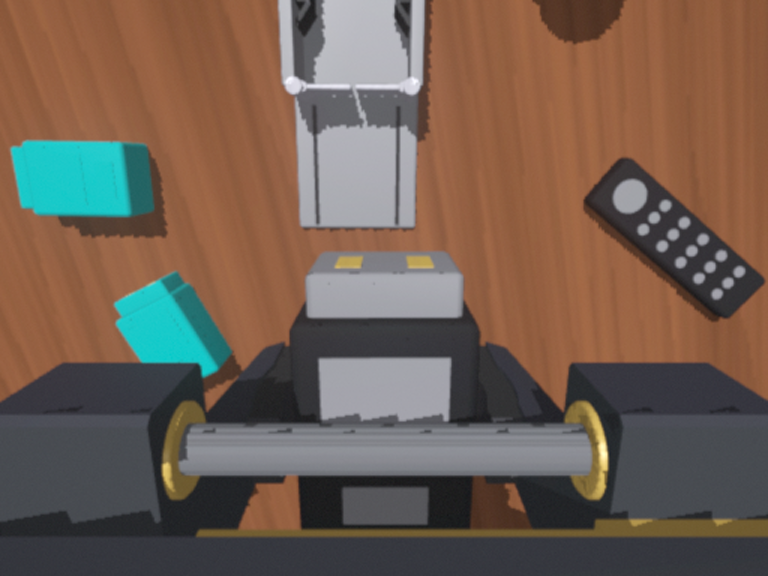

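The view shows the sill centred near (357,165) in the 1.5x picture, the gate closed at row 87, and the pack held straight at (384,330). The bay fit, at x 572.3, y 54.0 and yaw 1.367, agrees with it.

play_rows(targets="0.06 -0.02 0.05 0 0 0.004;0.124 -0.04 0.13 0 0 0.004;0.124 -0.04 0.22 0 0 0.004;0.124 -0.04 0.3 0 0 0.004;0.124 -0.04 0.36 0 0 0.004;0.124 -0.04 0.4 0 0 0.004;0.124 -0.04 0.418 0 0 0.004;0.124 -0.04 0.42 0 0 0.004;0.124 -0.04 0.42 0 0 0.004")

```text
clock: 7.5
position: [564.0, 4.3, 17.6]
tool_rot: [0.001, 0.776, 0.631, 0.001]
ft_force: [0.2, -0.0, -3.5]
grip_width: 49.9
grip_force: 30.0
```

play_rows(targets="0 -0.004 0 0 0 0;0 -0.004 0.004 0 0 0;0 -0.004 0.006 0 0 0;0 -0.004 0.007 0 0 0;0 -0.004 0.007 0 0 0")

```text
clock: 8.0
position: [561.0, 4.9, 13.3]
tool_rot: [0.0, 0.776, 0.631, 0.0]
ft_force: [-0.2, 0.4, -3.2]
grip_width: 49.8
grip_force: 30.0
```

play_rows(targets="0 0 0.002 0 0 0;0 0 0.003 0 0 0;0 0 0.003 0 0 0")

```text
clock: 8.3
position: [561.1, 4.9, 13.2]
tool_rot: [-0.0, 0.776, 0.631, -0.0]
ft_force: [-4.9, 1.1, 8.6]
grip_width: 50.0
grip_force: 30.0
```

```bash
python3 - <<'E'
from h import *
for i in range(4):
  viewer.capture("side");s=observe();print(s["position"].round(2),s["ft_force"].round(2))
E
```

```text
[561.08   4.88  13.22] [-4.54  0.38  8.44]
[561.05   4.89  13.22] [-4.62  0.45  8.6 ]
[561.09   4.87  13.24] [-5.04  0.92  7.83]
[561.08   4.88  13.25] [-4.94  0.64  8.42]
```

play_rows(targets="0 0 -0.001 0 0 0;0 0 -0.001 0 0 0;0 0 -0.001 0 0 0;0 0 -0.001 0 0 0;0 0 -0.001 0 0 0", fingers=1)

```text
clock: 9.0
position: [561.0, 4.9, 12.1]
tool_rot: [-0.0, 0.776, 0.631, -0.0]
ft_force: [-0.1, -0.3, 0.2]
grip_width: 86.6
grip_force: 0.0
```

play_rows(targets="-0.04 0 -0.001 0 0 0;-0.1 0 -0.001 0 0 0;-0.13 0 -0.001 0 0 0;-0.13 0 -0.001 0 0 0;-0.13 0 -0.001 0 0 0")

```text
clock: 9.5
position: [547.8, -58.7, 12.7]
tool_rot: [-0.0, 0.777, 0.63, 0.0]
ft_force: [0.2, -0.1, 0.3]
grip_width: 87.8
grip_force: 0.0
```

play_rows(targets="0 0 0 0 0 0;0 0 0 0 0 0;0 0 0 0 0 0;0 0 0 0 0 0;0 0 0 0 0 0;0 0 0 0 0 0;0 0 0 0 0 0;0 0 0 0 0 0;0 0 0 0 0 0;0 0 0 0 0 0", fingers=-1)

```text
clock: 10.5
position: [547.7, -58.8, 12.7]
tool_rot: [0.0, 0.776, 0.631, 0.0]
ft_force: [1.0, 0.0, 0.2]
grip_width: 10.1
grip_force: 0.0
```

```bash
python3 - <<'E'
from fit import *
np.set_printoptions(precision=4,suppress=True)
s=observe();print(s["position"],s["grip_width"],s["ft_force"],2*np.arctan2(s["tool_rot"][2],s["tool_rot"][1]))
p=viewer.capture("wrist");save(p,"g.png",None,1.5)
B=run("bay",BAY,["top"],[572,54,1.367],[590,100,20])
P=run("pack",PACK,["side","top"],[562,5,1.367],[562,5,20],6)
E
```

```text
[547.7013 -58.7883  12.7144] 10.133460057590124 [0.9879 0.016  0.1612] 1.364793262995958
bay top [572.826  55.326   1.365] 0.393 offpx 7.1
bay all [572.826  55.326   1.365] 0.393
pack side [558.035  13.317   1.458] 1.893 offpx 66.6
pack top [559.907  13.944   1.34 ] 2.367 offpx 3.0
pack all [560.135  12.926   1.457] 4.276
```

View pics/g.png

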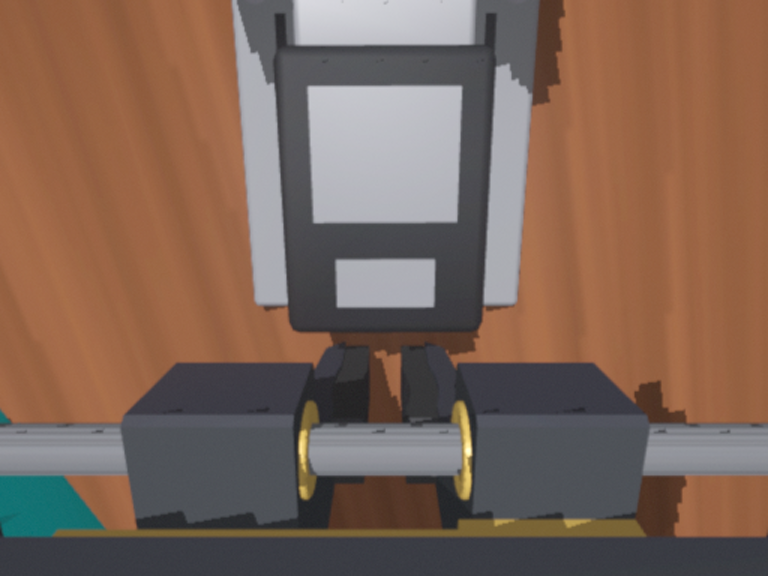

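The pack sits straight and centred on the sill (columns 288 to 483, with the sill at 256 to 518 in the 1.5x picture), with the fingers behind it. Next I push.

play_rows(targets="0.015 0.002 0 0 0 0;0.03 0.002 0 0 0 0;0.045 0.002 0 0 0 0;0.06 0.002 0 0 0 0;0.075 0.002 0 0 0 0;0.09 0.002 0 0 0 0;0.105 0.002 0 0 0 0;0.12 0.002 0 0 0 0;0.135 0.002 0 0 0 0;0.145 0.002 0 0 0 0", fingers=-1)

```text
clock: 11.85
position: [563.5, 12.1, 12.8]
tool_rot: [0.0, 0.776, 0.631, -0.0]
ft_force: [-1.1, -4.5, 1.3]
grip_width: 0.9
grip_force: 2.6
```

```bash
cat > st.py <<'E'
from h import *
B=np.array([572.3,54.0]);a=1.367
def st():
    s=observe();d=s["position"][:2]-B;c,n=np.cos(a),np.sin(a);f=s["ft_force"]
    print("t%.2f bx %.2f by %.2f z %.2f F along %.2f lat %.2f z %.2f grip %.1f"%(s["clock"],d[0]*c+d[1]*n,-d[0]*n+d[1]*c,s["position"][2],f[0]*c+f[1]*n,-f[0]*n+f[1]*c,f[2],s["grip_width"]))
if __name__=="__main__": st()
E
python3 - <<'E'
from st import *
st();p=viewer.capture("wrist");save(p,"i.png",None,1.5);st()
E
```

```text
t11.85 bx -42.85 by 0.09 z 12.80 F along -4.59 lat 0.20 z 1.31 grip 0.9
t11.90 bx -42.10 by 0.09 z 12.79 F along -3.03 lat 0.16 z 1.66 grip 0.5
```

View pics/i.png

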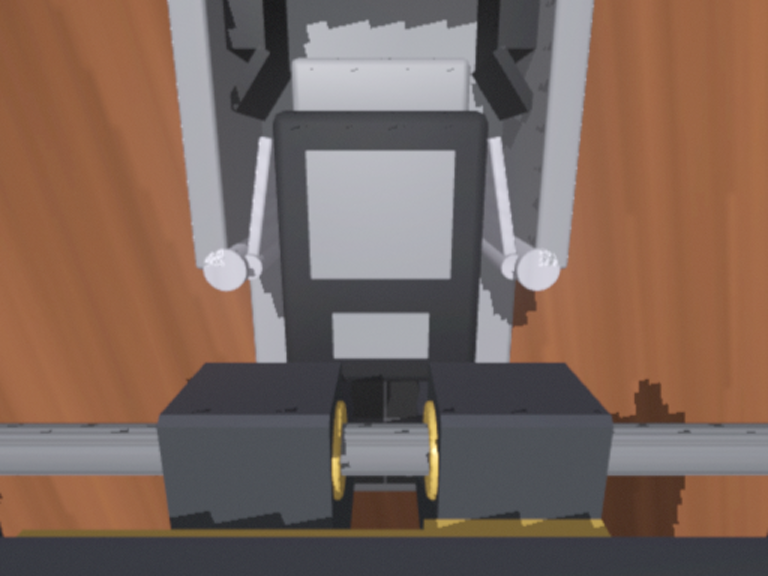

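The gate leaves are open along the pack's sides and the nose is entering the guides, centred. I keep pushing.

play_rows(targets="0.012 0 0 0 0 0;0.024 0 0 0 0 0;0.036 0 0 0 0 0;0.048 0 0 0 0 0;0.06 0 0 0 0 0;0.072 0 0 0 0 0;0.084 0 0 0 0 0;0.096 0 0 0 0 0;0.108 0 0 0 0 0;0.12 0 0 0 0 0")

```text
clock: 12.9
position: [575.6, 70.6, 12.8]
tool_rot: [0.0, 0.776, 0.631, -0.001]
ft_force: [-1.3, -5.4, 2.5]
grip_width: 0.4
grip_force: 2.7
```

```bash
python3 - <<'E'
from st import *
st();p=viewer.capture("wrist");q=viewer.capture("top");st()
cv2.imwrite("pics/j.png",np.vstack([cv2.resize(p["pixels"],None,fx=1,fy=.9),cv2.resize(q["pixels"][150:210,145:255],(512,250),interpolation=2)])[:,:,::-1])
E
```

```text
t12.90 bx 16.90 by 0.12 z 12.76 F along -5.51 lat 0.20 z 2.47 grip 0.4
t13.00 bx 17.81 by 0.05 z 12.74 F along -1.61 lat 0.12 z -0.38 grip 0.5
```

View pics/j.png

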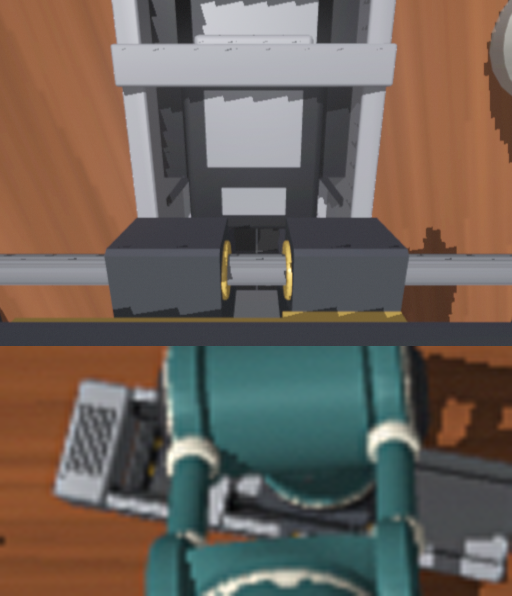

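```bash
python3 - <<'E'
from st import *
from scipy.optimize import least_squares
t=viewer.capture("top");s=viewer.capture("side")
A=cv2.cvtColor(cv2.imread("pics/a.png"),4);A=cv2.resize(A,(512,384),interpolation=3);Bm=cv2.cvtColor(cv2.imread("pics/b.png"),4)
def brass(im,c0,r0,c1,r1):
    x=im[r0:r1,c0:c1].astype(int);w=np.clip(np.minimum(x[...,0],x[...,1])-x[...,2]-15,0,None)
    ys,xs=np.nonzero(w);ww=w[ys,xs];print(len(ys),list(zip(xs+c0,ys+r0,ww))[:14]);return np.array([(xs*ww).sum(),(ys*ww).sum()])/ww.sum()+[c0,r0]
u=brass(cv2.cvtColor(t["pixels"],cv2.COLOR_RGB2RGBA)[...,:3],172,160,184,184) ; uA=brass(A,172,160,184,184);v=brass(Bm,250,130,275,150)
print(u,uA,v)
def world(q): 
    c,n=np.cos(a),np.sin(a);return [B[0]+c*q[0]-n*q[1],B[1]+n*q[0]+c*q[1],q[2]]
for uu in(u,uA):
  print(least_squares(lambda q:np.r_[proj(t,world(q))-uu,proj(s,world(q))-v],[135,0,25]))if 0 else print(least_squares(lambda q:np.r_[proj(t,world(q))-uu,proj(s,world(q))-v],[135,0,25]).x)
for z in(15,20,25,30):
  print(z,least_squares(lambda q:np.r_[proj(s,world([*q,z]))-v],[135,0]).x,least_squares(lambda q:np.r_[proj(t,world([*q,z]))-uA],[135,0]).x)
E
```

```text
17 [(np.int64(178), np.int64(172), np.int64(1)), (np.int64(179), np.int64(172), np.int64(5)), (np.int64(178), np.int64(173), np.int64(12)), (np.int64(179), np.int64(173), np.int64(13)), (np.int64(182), np.int64(173), np.int64(3)), (np.int64(183), np.int64(173), np.int64(3)), (np.int64(178), np.int64(174), np.int64(3)), (np.int64(182), np.int64(174), np.int64(5)), (np.int64(181), np.int64(176), np.int64(3)), (np.int64(182), np.int64(176), np.int64(3)), (np.int64(183), np.int64(176), np.int64(3)), (np.int64(181), np.int64(177), np.int64(8)), (np.int64(177), np.int64(178), np.int64(5)), (np.int64(181), np.int64(178), np.int64(7))]
9 [(np.int64(180), np.int64(160), np.int64(4)), (np.int64(181), np.int64(160), np.int64(8)), (np.int64(182), np.int64(160), np.int64(8)), (np.int64(183), np.int64(160), np.int64(9)), (np.int64(178), np.int64(173), np.int64(5)), (np.int64(179), np.int64(173), np.int64(5)), (np.int64(177), np.int64(178), np.int64(2)), (np.int64(177), np.int64(179), np.int64(13)), (np.int64(177), np.int64(180), np.int64(12))]
21 [(np.int64(250), np.int64(130), np.int64(1)), (np.i
[... 294 characters left out ...]
4(140), np.int64(36)), (np.int64(267), np.int64(140), np.int64(11)), (np.int64(259), np.int64(141), np.int64(30)), (np.int64(260), np.int64(141), np.int64(35)), (np.int64(261), np.int64(141), np.int64(18)), (np.int64(265), np.int64(141), np.int64(31)), (np.int64(266), np.int64(141), np.int64(39))]
[178.68939394 176.77272727] [179.31818182 169.89393939] [262.80434783 140.76482213]
[142.47035163   1.02884601  28.4223914 ]
[141.54506124  -9.67896553  33.60336489]
15 [156.9895372    2.19684857] [147.86196423 -22.01386595]
20 [151.60096439   1.71793694] [146.87604711 -21.27058157]
25 [146.21239157   1.23902532] [145.89012999 -20.52729718]
30 [140.8238186    0.76011366] [144.90421287 -19.78401279]
```

play_rows(targets="0.006 0 0 0 0 0;0.012 0 0 0 0 0;0.018 0 0 0 0 0;0.024 0 0 0 0 0;0.03 0 0 0 0 0;0.036 0 0 0 0 0;0.041 0 0 0 0 0;0.045 0 0 0 0 0;0.047 0 0 0 0 0;0.048 0 0 0 0 0")

```text
clock: 14.1
position: [580.7, 94.5, 12.6]
tool_rot: [-0.0, 0.776, 0.631, 0.0]
ft_force: [-0.8, -2.1, 0.2]
grip_width: 0.6
grip_force: 1.0
```

```bash
python3 st.py
```

```text
t14.10 bx 41.39 by -0.04 z 12.63 F along -2.26 lat 0.37 z 0.20 grip 0.6
```

play_rows(targets="0.0013 0 0 0 0 0;0.0026 0 0 0 0 0;0.0026 0 0 0 0 0")

```text
clock: 14.4
position: [580.9, 95.7, 12.6]
tool_rot: [-0.0, 0.776, 0.631, 0.0]
ft_force: [-0.3, -1.6, -1.0]
grip_width: 0.1
grip_force: 0.6
```

play_rows(targets="0.0013 0 0 0 0 0;0.0026 0 0 0 0 0;0.0026 0 0 0 0 0")

```text
clock: 14.7
position: [581.2, 96.9, 12.7]
tool_rot: [-0.0, 0.776, 0.631, 0.0]
ft_force: [0.0, -0.7, -0.4]
grip_width: 0.3
grip_force: 0.6
```

play_rows(targets="0.0013 0 0 0 0 0;0.0026 0 0 0 0 0;0.0026 0 0 0 0 0")

```text
clock: 15.0
position: [581.4, 98.2, 12.6]
tool_rot: [-0.0, 0.776, 0.631, 0.0]
ft_force: [0.3, -1.9, -0.4]
grip_width: 0.6
grip_force: 0.5
```

play_rows(targets="0.0013 0 0 0 0 0;0.0026 0 0 0 0 0;0.0026 0 0 0 0 0")

```text
clock: 15.3
position: [581.8, 99.5, 12.7]
tool_rot: [-0.0, 0.776, 0.631, 0.0]
ft_force: [-0.5, -0.8, -0.9]
grip_width: 0.6
grip_force: 0.5
```

play_rows(targets="0.0013 0 0 0 0 0;0.0026 0 0 0 0 0;0.0026 0 0 0 0 0")

```text
clock: 15.6
position: [582.1, 100.7, 12.7]
tool_rot: [-0.0, 0.776, 0.631, 0.0]
ft_force: [-0.5, 0.3, -0.7]
grip_width: 0.5
grip_force: 0.5
```

play_rows(targets="0.0013 0 0 0 0 0;0.0026 0 0 0 0 0;0.0026 0 0 0 0 0")

```text
clock: 15.9
position: [582.3, 102.0, 12.7]
tool_rot: [-0.0, 0.776, 0.631, 0.0]
ft_force: [-0.6, -2.0, -0.9]
grip_width: 0.4
grip_force: 0.5
```

play_rows(targets="0.0013 0 0 0 0 0;0.0026 0 0 0 0 0;0.0026 0 0 0 0 0")

```text
clock: 16.2
position: [582.6, 103.3, 12.7]
tool_rot: [-0.0, 0.776, 0.631, 0.0]
ft_force: [-0.3, -1.6, 0.0]
grip_width: 0.5
grip_force: 0.5
```

play_rows(targets="0.0013 0 0 0 0 0;0.0026 0 0 0 0 0;0.0026 0 0 0 0 0")

```text
clock: 16.5
position: [582.9, 104.5, 12.7]
tool_rot: [-0.0, 0.776, 0.631, 0.0]
ft_force: [-0.1, -0.9, -0.2]
grip_width: 0.4
grip_force: 0.5
```

play_rows(targets="0.0013 0 0 0 0 0;0.0026 0 0 0 0 0;0.0026 0 0 0 0 0")

```text
clock: 16.8
position: [583.1, 105.8, 12.7]
tool_rot: [-0.0, 0.776, 0.631, 0.0]
ft_force: [0.1, -1.5, -1.2]
grip_width: 0.0
grip_force: 0.6
```

play_rows(targets="0.0013 0 0 0 0 0;0.0026 0 0 0 0 0;0.0026 0 0 0 0 0")

```text
clock: 17.1
position: [583.4, 107.1, 12.8]
tool_rot: [0.0, 0.776, 0.631, 0.0]
ft_force: [-0.7, -1.2, -0.3]
grip_width: 0.2
grip_force: 0.6
```

play_rows(targets="0.0013 0 0 0 0 0;0.0026 0 0 0 0 0;0.0026 0 0 0 0 0")

```text
clock: 17.4
position: [583.6, 107.5, 12.7]
tool_rot: [0.0, 0.776, 0.631, -0.0]
ft_force: [-0.7, -4.9, -0.2]
grip_width: 0.3
grip_force: 2.4
```

```bash
python3 - <<'E'
from st import *
for i in range(3): st();viewer.capture("wrist")
st()
E
```

```text
t17.40 bx 54.72 by -0.19 z 12.74 F along -4.94 lat -0.31 z -0.17 grip 0.3
t17.45 bx 54.74 by -0.19 z 12.74 F along -6.21 lat -0.63 z -0.47 grip 0.5
t17.50 bx 54.72 by -0.17 z 12.73 F along -4.99 lat -0.54 z 1.10 grip 0.4
t17.55 bx 54.72 by -0.17 z 12.73 F along -5.16 lat -0.28 z -0.55 grip 0.5
```

play_rows(targets="0.0006 0 0 0 0 0;0.0012 0 0 0 0 0;0.0012 0 0 0 0 0")

```text
clock: 17.85
position: [583.6, 107.7, 12.8]
tool_rot: [0.0, 0.776, 0.631, -0.001]
ft_force: [-1.6, -7.0, 1.3]
grip_width: 0.4
grip_force: 3.5
```

```bash
python3 st.py
```

```text
t17.85 bx 54.83 by -0.20 z 12.76 F along -7.21 lat 0.15 z 1.33 grip 0.4
```

play_rows(targets="0.001 0 0 0 0 0;0.002 0 0 0 0 0;0.0026 0 0 0 0 0;0.0026 0 0 0 0 0")

```text
clock: 18.25
position: [583.6, 108.0, 12.8]
tool_rot: [0.001, 0.776, 0.631, -0.001]
ft_force: [-1.3, -10.7, 1.9]
grip_width: 0.3
grip_force: 5.4
```

```bash
python3 st.py
```

```text
t18.25 bx 55.13 by -0.19 z 12.75 F along -10.75 lat -0.87 z 1.92 grip 0.3
```

play_rows(targets="0.0015 0 0 0 0 0;0.0031 0 0 0 0 0;0.0031 0 0 0 0 0;0.0031 0 0 0 0 0;0.0031 0 0 0 0 0")

```text
clock: 18.75
position: [583.7, 108.3, 12.8]
tool_rot: [0.001, 0.776, 0.631, -0.002]
ft_force: [-2.6, -14.3, 3.3]
grip_width: 0.2
grip_force: 7.5
```

play_rows(targets="0 0 0 0 0 0;0 0 0 0 0 0")

```text
clock: 18.95
position: [583.7, 108.3, 12.8]
tool_rot: [0.001, 0.776, 0.631, -0.002]
ft_force: [-1.9, -15.2, 2.9]
grip_width: 0.2
grip_force: 7.5
```

play_rows(targets="-0.0015 0 0 0 0 0;-0.003 0 0 0 0 0;-0.0045 0 0 0 0 0;-0.006 0 0 0 0 0;-0.0075 0 0 0 0 0;-0.009 0 0 0 0 0;-0.012 0 0 0 0 0;-0.014 0 0 0 0 0;-0.014 0 0 0 0 0")

```text
clock: 19.85
position: [583.0, 105.1, 12.8]
tool_rot: [-0.0, 0.776, 0.631, 0.0]
ft_force: [0.5, 0.2, 0.4]
grip_width: 0.6
grip_force: 0.0
```

Clear of the pack with no force on the hand. I lift straight up, then back away.

play_rows(targets="0 0 -0.01 0 0 0;0 0 -0.03 0 0 0;0 0 -0.06 0 0 0;0 0 -0.1 0 0 0;0 0 -0.16 0 0 0;0 0 -0.24 0 0 0;0 0 -0.33 0 0 0;0 0 -0.4 0 0 0;0 0 -0.4 0 0 0")

```text
clock: 20.75
position: [587.2, 105.5, 221.9]
tool_rot: [0.004, 0.776, 0.631, 0.006]
ft_force: [0.2, -0.0, 0.4]
grip_width: 0.2
grip_force: 0.0
```

play_rows(targets="-0.08 0 0 0 0 0;-0.16 0 0 0 0 0;-0.22 0 0 0 0 0;-0.25 0 0 0 0 0;-0.25 0 0 0 0 0")

```text
clock: 21.25
position: [556.9, -18.9, 212.8]
tool_rot: [-0.0, 0.777, 0.63, 0.0]
ft_force: [0.1, -0.3, -0.9]
grip_width: 0.6
grip_force: 0.0
```

```bash
python3 - <<'E'
from st import *
st();p=viewer.capture("wrist");q=viewer.capture("side");t=viewer.capture("top")
z=[cv2.resize(x,(400,300),interpolation=2) for x in(p["pixels"],q["pixels"][100:220,190:350],t["pixels"][140:230,140:260],t["pixels"])]
cv2.imwrite("pics/k.png",np.vstack([np.hstack(z[:2]),np.hstack(z[2:])])[:,:,::-1])
E
```

```text
t21.25 bx -74.48 by 0.36 z 212.82 F along -0.23 lat -0.15 z -0.89 grip 0.6
```

View pics/k.png

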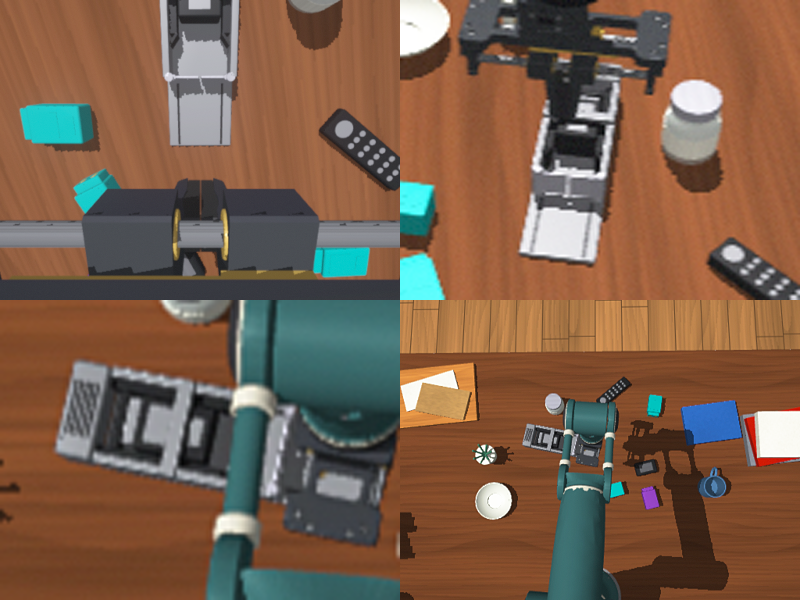

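The gate is closed across the way (wrist quadrant, 200,77), the pack sits in the guides under the bridge, and the other things are where they were.

```bash
python3 -c "
from rig import manip;print(manip.hand_in())"
```

```text
the job is handed in; nothing more can be done
None
```

The pack is pressed home on the contacts at an estimated 11–13 N (15 N measured, less 2–4 N estimated for sliding) for about half a second; the hand is out, the gate closed behind it, and the job is handed in.

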